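# Register a bar blank and free the clamp cap

### The job

Set up the jig on the jeweller's bench: first push the bar blank home into the corner of the jig, long side flush against the low fence and end flush against the tall end stop. Then free the knurled brass cap from the clamp post; its quarter-turn thread may be right- or left-handed and nothing shows which, so find out by trying it both ways, turn it about a quarter turn the way that it goes, and lift it off. Finish while still holding the cap in the gripper, upright and at least 6 cm above its seat, with the bar still home and the other things on the bench left alone.

Things in the scene. Friction and masses are not known exactly. Their poses are not given: they have to be found in the camera images.
- jig: Dark steel plate 250 (x) by 280 (y) by 12 mm, fixed to the bench, yaw varies. Origin on the bench top; the plate spans x -105 to 145, y -140 to 140, top at z = 12. It carries a low steel fence 12 mm above the plate (x 70 to 82, y -100 to 115) and a tall square steel end stop 60 mm above the plate (x 40 to 76, y 100 to 136). Its x axis points into the fence, its y axis into the end stop.
- corner (a point): Inner corner on the plate's top where the bar belongs: the fence's face and the end stop's face meet here (jig x = 70, y = 100, z = 12 mm).
- bar: Loose aluminium bar blank, 24 (x) by 110 (y, its length) by 16 mm high, 0.2 to 0.4 kg, lying on the plate away from the stops, askew by up to 0.3 rad. Origin at the centre of its underside. When home its axes are parallel to the jig's and its origin is at jig x = 58, y = 45, z = 12 mm.
- post (a point): Centre of the clamp post's shoulder, where the cap's rim rests (jig x = 112, y = 0, z = 40 mm; post 38 mm across). The vertical quarter-turn thread here is left- or right-handed, changing from start to start: the wrong way the cap meets a hard stop within 4 to 18 degrees; the right way it turns freely (under 0.1 N m), does not rise by itself, and ends at a stop near 115 degrees.
- cap: Loose knurled round brass cap, 44 mm across, 34 mm high plus a rib 36 by 6 by 4 mm across its top along its x axis; 0.1 kg. Origin at the centre of its lower rim, z up. It starts shut, x axis near the jig's x axis, with 1 mm side play and 2 mm free lift; it comes straight off at 65 to 105 degrees from there, not before. At a stop a light grip (10 N) slips round it harmlessly.
- dish: Bystander: white ceramic bowl, 90 mm across, 30 mm high, loose beside the jig. Leave alone. Origin under its centre.
- bench_block: Bystander: loose steel bench block 70 by 70 by 22 mm. Leave alone. Origin under its centre.
- jar: Bystander: small glass jar with a black lid, 52 mm across, 65 mm high, loose. Leave alone. Origin under its centre.
There are look-alikes about, which are no part of the job. Leave any green look-alike of the cap alone. Several things have the shape of the bar; the one meant has the colours described above.

How it is judged:
By the outcome, as a careful person would: the job done as asked, in the order asked, and still so for the second after the job is handed in, while the arm keeps its last pose, push and grip.
It also fails if it takes over 64 s, if anything falls off the work surface, if the arm or the gripper's body presses on something with over 40 N, if the wrist force passes 120 N, or if a joint passes its speed limit or range.

### The arm

A 7-joint arm with a two-finger parallel gripper is mounted at the origin on the work surface. World frame = base frame: x ahead of the robot, y to its left, z up, the work surface at z = 0. Lengths are in m, angles in rad, forces in N, time in s.
With the tool pointing down it reaches from about 0.425 to 0.95 m from the base axis. Payload 16.7 kg.
Tool frame: the origin (TCP) lies on the centre line of the jaws, within the pads' length; the fingertips stand 11 mm ahead of it and the grasp point (between the pads) lies 8 mm behind it; y points along the fingers, z is the direction in which the jaws open and shut, and the axes are right-handed (so a half turn about y gives the same grasp; the last joint's range is limited). The gripper opens to 94 mm and grips with 3 to 60 N. Pads are 16 mm wide; open, the fingers measure 119 mm over their backs; the gripper's body (75 mm by 177 mm) begins 78 mm behind the grasp point.
Start: joints at [-1.474, 0.426, 0.074, 1.606, -0.034, 1.111, -0.067], TCP at [0.164, 0.655, 0.216] pointing down, gripper open.
Joint ranges: [-2.85, 2.85], [-0.5, 2.14], [-1.23, 1.37], [0.21, 2.46], [-1.02, 4.16], [0.16, 2.05], [-2.73, 2.73]. Speed limits (rad/s): [1.89, 1.89, 2.39, 2.39, 3.01, 3.01, 3.01].

### API

Orientations are given as a rotation vector (axis times angle).
In Python, from workcell import env gives the robot as it stands.
- The arm moves only by the tool play_rows, never from a script. Its argument "plan" is a list of rows, each a list of 7 numbers: the turn, a rotation vector about the tool's x, y, z in degrees, then the shift along the tool's x, y, z in mm, then the closure, from 0 (fully open) to 1 (shut). In form: [[ax, ay, az, x, y, z, claw], ...]. A call has 1 to 5 rows; each row shifts and turns the commanded pose from where the row before left it, along the tool's axes as they then stand; what a row does not reach is not made up. A row lasts 1/12 s, in which the tool goes at most 41.7 mm and 7.16 degrees, less where a joint would pass 70% of its speed; a pose out of reach is approached as far as the arm can. A call is refused whole if a number of a shift passes 41.7 or a number of a turn 7.16, either way. A call with a gripper value outside its range is refused whole. The fingers move at their own pace and stop on an object; the grip force is fixed at half the most. Time passes only in rows, so rows that do not move let the fingers close. It gives the time, the measured TCP pose, the force and the opening at its end, in the units of the state.
- env.read_state(): the state, without advancing time (a new reading comes with each control period).
- env.read_camera(name): name is "side" or "top"; returns a dict with "pixels" (420x560x3 uint8, red, green, blue), "vertical_fov" (degrees; the focal length in pixels is half the picture's height over the tangent of half this angle, whatever the lens; pixels are square), "cx", "cy" (the principal point, pixels), "camera_from_world" (4x4, takes a point from world to camera coordinates). Camera axes: x right, y down, z forward; pixel columns grow to the right and rows downward; lengths in m; the calibration is good to about 2 mm. A picture is of the moment at which its call begins. There is no depth.
- env.close_job(): hands the job in, once; it reports no verdict.
The state is a dict: "clock": time; "joints": joint angles; "dq": joint speeds; "tau": joint torques, N m; "position": TCP position; "ee_rot": TCP orientation; "contact_force": force on the tool from outside, world axes, zero at the start; "ft_torque": the same for the moment, N m; "width": finger opening in m.
Only numpy, scipy, OpenCV 4.12 (cv2) and the standard library are available. Lean on these libraries where they do the work, as an engineer would, in place of code of your own. Each camera call takes 0.05 s, during which the arm holds its last target.

## Working session

There is one attempt and no reset: what is moved stays moved. The work goes in short steps, Python scripts to look and compute and a tool call to move; the robot and the scene stay as the last step left them, time stands still between calls to the robot, and variables do not carry over. Pictures are saved under pics/ and viewed, and the job is handed in when it is done.

Besides the shell and the picture viewer there is one more tool, called after "Request:" in YAML: its name, and indented under it one key for each argument. play_rows: Moves the arm, as the interface text tells. Its arguments: {"type":"object","properties":{"plan":{"type":"array","items":{"type":"array","items":{"type":"number"}}}},"required":["plan"]}

```bash
mkdir -p pics; ls; cat > h.py <<'E'
import numpy as np, cv2, json
from workcell import env
from scipy.spatial.transform import Rotation as R
def snap(name,fn=None):
    c=env.read_camera(name); im=c["pixels"]
    if fn: cv2.imwrite('pics/'+fn+'.png',im[:,:,::-1])
    np.savez('last_'+name+'.npz',**c)
    return c
def load(name):
    d=np.load('last_'+name+'.npz'); return {k:d[k] for k in d}
def K(c):
    f=420/2/np.tan(np.radians(float(c["vertical_fov"]))/2); return f,float(c["cx"]),float(c["cy"])
def ray(c,u,v):
    f,cx,cy=K(c); T=np.array(c["camera_from_world"]); r=T[:3,:3]; o=-r.T@T[:3,3]
    return o,r.T@np.array([(u-cx)/f,(v-cy)/f,1])
def onz(c,u,v,z):
    o,d=ray(c,u,v); return o+d*(z-o[2])/d[2]
def proj(c,p):
    f,cx,cy=K(c); T=np.array(c["camera_from_world"]); q=T[:3,:3]@np.array(p)+T[:3,3]
    return np.array([q[0]/q[2]*f+cx,q[1]/q[2]*f+cy])
E
python3 - <<'E'
from h import *
for n in("side","top"):
    c=snap(n,n+'0'); print(n,K(c),ray(c,280,210))
    print(np.array(c["camera_from_world"]).round(3))
s=env.read_state(); print(s); print(R.from_rotvec(s["ee_rot"]).as_matrix().round(3))
E
```

```text
pics
side (np.float64(410.50251927468133), 281.6797934583392, 210.77299810987606) (array([ 0.18627926, -0.62976852,  0.73130429]), array([ 0.41031664,  0.62685874, -0.66235086]))
[[ 0.825 -0.564 -0.017 -0.497]
 [-0.385 -0.541 -0.748  0.278]
 [ 0.413  0.624 -0.664  0.801]
 [ 0.     0.     0.     1.   ]]
top (np.float64(385.991004570704), 278.94688117796386, 212.87908116867743) (array([ 4.69065087e-01, -8.24326459e-04,  9.54731730e-01]), array([ 0.15720727,  0.02134165, -0.98736695]))
[[ 0.021 -1.    -0.021  0.009]
 [-0.988 -0.018 -0.15   0.607]
 [ 0.15   0.024 -0.988  0.873]
 [ 0.     0.     0.     1.   ]]
{'clock': 0.1, 'joints': array([-1.47448166,  0.42664722,  0.0738979 ,  1.60655493, -0.03412763,
        1.11078173, -0.06707929]), 'dq': array([-0.00028447, -0.00084143, -0.000745  , -0.0035743 ,  0.00089191,
        0.0009213 , -0.00081301]), 'tau': array([ 8.81671091e-03, -9.37477469e+01,  3.67775939e+00, -4.55047274e+01,
       -4.85164358e-02,  1.66030903e-02,  6.13202724e-05]), 'position': array([0.16421131, 0.65432486, 0.21585653]), 'ee_rot': array([-1.56329339,  0.19310796, -0.19300203]), 'contact_force': array([-0.52652311,  0.26595619,  0.24089241]), 'ft_torque': array([0.00957256, 0.01613202, 0.01349156]), 'width': 0.09405260114577865}
[[ 0.97  -0.     0.243]
 [-0.243 -0.001  0.97 ]
 [ 0.    -1.    -0.001]]
```

View pics/side0.png

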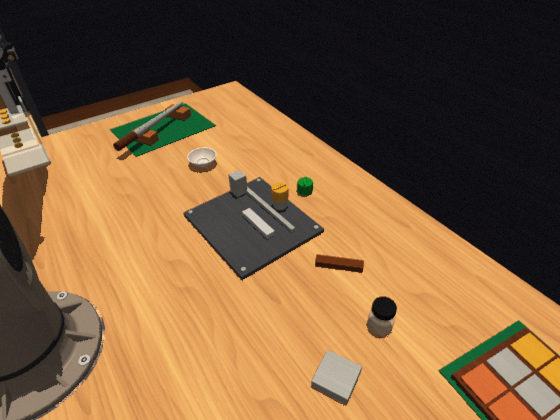

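View pics/top0.png

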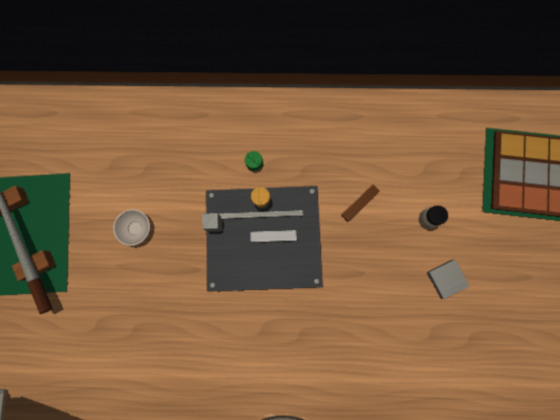

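```bash
python3 - <<'E'
from h import *
t=load('top')['pixels'];s=load('side')['pixels']
a=cv2.resize(t[140:300,190:390],None,fx=4,fy=4,interpolation=cv2.INTER_CUBIC)[:600]
b=cv2.resize(s[160:280,175:335],None,fx=5,fy=5,interpolation=cv2.INTER_CUBIC)
cv2.imwrite('pics/topc.png',a[:,:,::-1]);cv2.imwrite('pics/sidec.png',b[:,:,::-1])
E
```

```text
(no output)
```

View pics/topc.png

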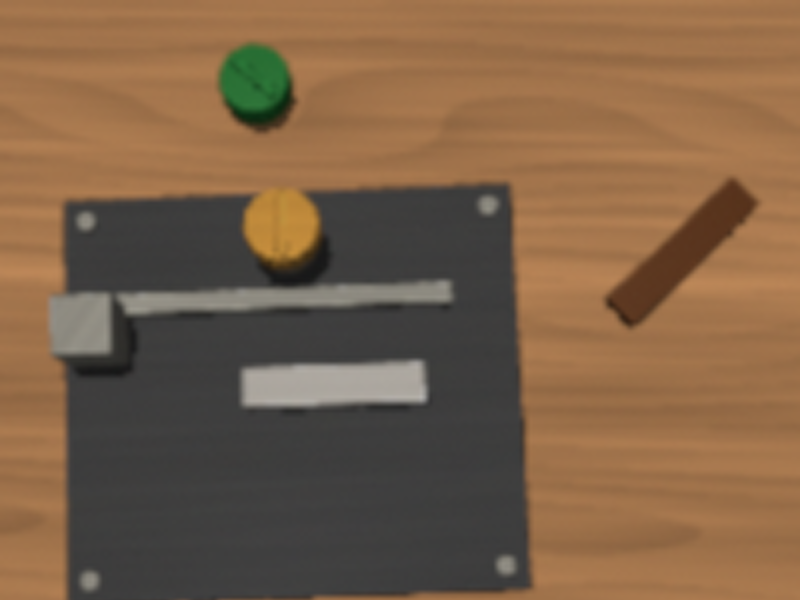

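View pics/sidec.png

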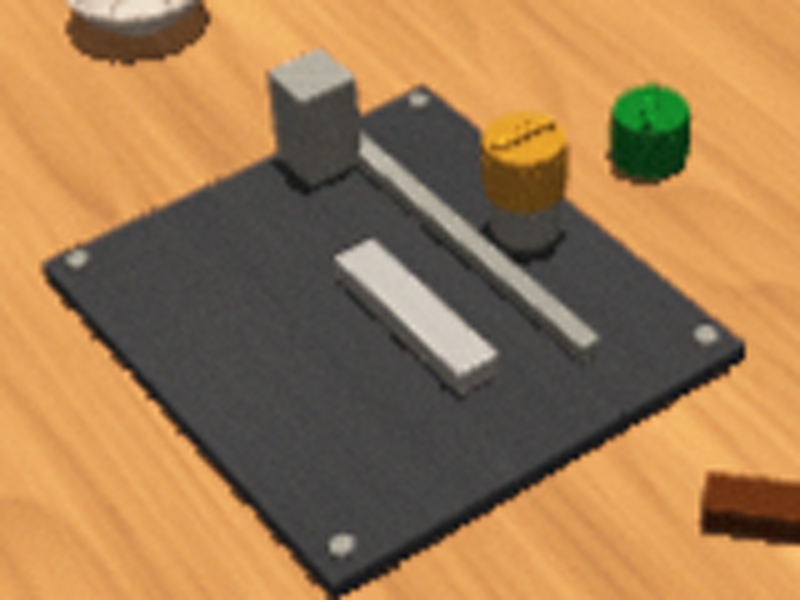

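```bash
cat > m.py <<'E'
from h import *
def blobs(c,mask,amin,amax):
    n,l,st,ce=cv2.connectedComponentsWithStats(mask.astype(np.uint8))
    return [(i,st[i,4],ce[i],l==i) for i in range(1,n) if amin<=st[i,4]<=amax]
def world_poly(c,m,z):
    cs,_=cv2.findContours(m.astype(np.uint8),cv2.RETR_EXTERNAL,cv2.CHAIN_APPROX_NONE)
    k=max(cs,key=cv2.contourArea)[:,0,:]
    return np.array([onz(c,u,v,z)[:2] for u,v in k])
def masks(c):
    im=c['pixels'].astype(int); hsv=cv2.cvtColor(c['pixels'],cv2.COLOR_RGB2HSV).astype(int)
    return im,hsv
E
python3 - <<'E'
from m import *
for n,box in(('top',(190,175,335,300)),('side',(175,160,335,280))):
    c=load(n); im,hsv=masks(c)
    x0,y0,x1,y1=box; roi=np.zeros(im.shape[:2],bool); roi[y0:y1,x0:x1]=1
    grey=(im.max(2)-im.min(2)<40)&roi
    print(n,[ (k,im[k[1],k[0]]) for k in ((273,236),(260,213),(240,260),(211,222),(212,285))])
    br=grey&(im.min(2)>110)
    for b in blobs(c,br,3,5000):
        p=onz(c,*b[2],.012); print('bright',b[1],b[2].round(1),p.round(4), im[b[3]].mean(0).round())
E
```

```text
top [((273, 236), array([172, 166, 159])), ((260, 213), array([139, 137, 126])), ((240, 260), array([63, 62, 62])), ((211, 222), array([148, 144, 133])), ((212, 285), array([140, 137, 127]))]
bright 10 [311.5 190.8] [ 0.669  -0.0578  0.012 ] [132. 130. 120.]
bright 9 [211. 195.] [0.654  0.1927 0.012 ] [133. 130. 121.]
bright 320 [260.1 213.8] [0.6088 0.0685 0.012 ] [139. 136. 127.]
bright 203 [209.3 220.4] [0.5901 0.1938 0.012 ] [143. 139. 128.]
bright 469 [273.3 235.7] [0.5551 0.0347 0.012 ] [164. 159. 152.]
bright 10 [316.  280.8] [ 0.4486 -0.0705  0.012 ] [135. 132. 123.]
bright 10 [212.  284.8] [0.4336 0.1797 0.012 ] [133. 130. 121.]
side [((273, 236), array([64, 63, 60])), ((260, 213), array([74, 73, 72])), ((240, 260), array([68, 66, 66])), ((211, 222), array([73, 73, 73])), ((212, 285), array([216, 149,  84]))]
bright 72 [200.5 161.4] [0.5596 0.3791 0.012 ] [212. 196. 177.]
bright 90 [237.  174.7] [0.6169 0.2537 0.012 ] [178. 171. 157.]
bright 7 [258.3 179.4] [0.6557 0.1979 0.012 ] [152. 147. 135.]
bright 219 [269.9 208.3] [0.6138 0.0721 0.012 ] [170. 164. 151.]
bright 305 [257.9 221. ] [0.5616 0.0486 0.012 ] [197. 189. 180.]
bright 9 [189.9 211.1] [0.4346 0.186  0.012 ] [158. 153. 140.]
bright 11 [315.5 226.4] [ 0.67   -0.0527  0.012 ] [162. 156. 144.]
bright 16 [243.1 268.3] [ 0.4501 -0.0664  0.012 ] [159. 154. 141.]
```

```bash
cat >> m.py <<'E'
def bar(c,z=.028,box=None):
    im,hsv=masks(c); x0,y0,x1,y1=box; roi=np.zeros(im.shape[:2],bool); roi[y0:y1,x0:x1]=1
    thr=150
    g=(im.max(2)-im.min(2)<40)&roi&(im.min(2)>110)
    b=max(blobs(c,g,100,2000),key=lambda b:b[1])
    P=world_poly(c,b[3],z).astype(np.float32); return b[2],cv2.minAreaRect(P*1000),cv2.boxPoints(cv2.minAreaRect(P*1000))
E
python3 - <<'E'
from m import *
for n,box in(('top',(245,225,300,250)),('side',(238,205,278,240))):
    c=load(n); r=bar(c,box=box); print(n,r)
    im,hsv=masks(c)
    m=(hsv[...,0]>12)&(hsv[...,0]<30)&(hsv[...,1]>150)&(hsv[...,2]>120)
    roi=np.zeros(m.shape,bool)
    if n=='top': roi[185:212,248:275]=1
    else: roi[180:205,268:292]=1
    k=m&roi; v,u=np.nonzero(k); print('cap',u.min(),u.max(),v.min(),v.max())
    # predicted projections
    for z in(.012,.040,.074,.078): 
        o=np.array([.532,.0623]);a=np.radians(3.42);X=np.array([np.cos(a),np.sin(a)])
        p=o+.112*X; print(z,proj(c,[*p,z]).round(1))
E
```

```text
top (array([273.28571429, 235.7228145 ]), ((553.7979125976562, 33.737159729003906), (24.885169982910156, 108.55181884765625), 3.087672710418701), array([[538.4499  ,  87.26408 ],
       [544.29694 , -21.130165],
       [569.14594 , -19.789757],
       [563.2989  ,  88.604485]], dtype=float32))
cap 251 269 187 204
0.012 [260.3 199.9]
0.04 [259.5 197.7]
0.074 [258.5 195. ]
0.078 [258.4 194.6]
side (array([257.92131148, 221.01311475]), ((553.1204833984375, 35.912078857421875), (25.474102020263672, 112.18131256103516), 3.259962797164917), array([[537.21436 ,  91.18766 ],
       [543.59375 , -20.81212 ],
       [569.0266  , -19.363503],
       [562.6472  ,  92.63628 ]], dtype=float32))
cap 268 291 180 201
0.012 [279.9 204.7]
0.04 [279.7 196.6]
0.074 [279.4 186.5]
0.078 [279.4 185.3]
```

Request:
play_rows:
  plan:
    - [0,-5.83,0,10,0,-20,0.25]
    - [0,-5.83,0,15,0,-30,0.25]
    - [0,-5.83,0,15,0,-30,0.25]
    - [0,0,0,16,0,-32,0.25]
    - [0,0,0,16,0,-32,0.25]

```text
clock: 0.52
position: [0.2293, 0.5067, 0.2161]
ee_rot: [-1.571, -0.048, 0.048]
contact_force: [1.0, 0.2, 0.6]
width: 0.0705
```

Request:
play_rows:
  plan:
    - [0,0,0,16,0,-32,0.25]
    - [0,0,0,16,0,-32,0.25]
    - [0,0,0,16,0,-32,0.25]
    - [0,0,0,16,0,-32,0.25]
    - [0,0,0,16,0,-32,0.25]

```text
clock: 0.93
position: [0.3189, 0.3517, 0.2164]
ee_rot: [-1.57, -0.046, 0.047]
contact_force: [1.1, 0.4, 0.3]
width: 0.0707
```

Request:
play_rows:
  plan:
    - [0,0,0,16,0,-32,0.25]
    - [0,0,0,16,0,-32,0.25]
    - [0,0,0,16,0,-32,0.25]
    - [0,0,0,16,0,-32,0.25]
    - [0,0,0,16,0,-32,0.25]

```text
clock: 1.35
position: [0.4082, 0.1967, 0.2165]
ee_rot: [-1.57, -0.047, 0.047]
contact_force: [0.2, 1.3, -0.2]
width: 0.0706
```

```bash
cat > st.py <<'E'
from h import *
O=np.array([.532,.0623]);YAW=3.42
def rep():
    s=env.read_state(); M=R.from_rotvec(s['ee_rot']).as_matrix(); a=np.radians(YAW); X=np.array([np.cos(a),np.sin(a)]);Y=np.array([-X[1],X[0]])
    d=s['position'][:2]-O
    print('t',s['clock'],'pos',s['position'].round(4),'jig',(d@X).round(4),(d@Y).round(4),'yaw',np.degrees(np.arctan2(M[1,0],M[0,0])).round(2),'tilt',M[2].round(3),'F',s['contact_force'].round(1),'T',s['ft_torque'].round(2),'w',round(s['width'],4),'q7',s['joints'][6].round(2), s['joints'].round(2))
if __name__=='__main__': rep()
E
python3 st.py
```

```text
t 1.35 pos [0.4082 0.1967 0.2165] jig -0.1156 0.1416 yaw 3.41 tilt [-0. -1.  0.] F [ 0.2  1.3 -0.2] T [0.02 0.01 0.04] w 0.0706 q7 1.06 [-0.89  0.05  0.31  2.1  -0.02  1.    1.06]
```

Request:
play_rows:
  plan:
    - [0,0,0,20,0,-34,0.25]
    - [0,0,0,20,0,-34,0.25]
    - [0,0,0,20,0,-34,0.25]
    - [0,0,0,20,10,-34,0.25]
    - [0,0,0,20,20,-34,0.25]

```text
clock: 1.77
position: [0.5184, 0.0347, 0.1889]
ee_rot: [-1.569, -0.049, 0.044]
contact_force: [0.6, 1.9, 0.3]
width: 0.0705
```

Request:
play_rows:
  plan:
    - [0,0,0,0,35,0,0.25]
    - [0,0,0,0,35,0,0.25]
    - [0,0,0,0,30,0,0.25]
    - [0,0,0,0,20,0,0.25]
    - [0,0,0,0,0,0,0.25]

```text
clock: 2.18
position: [0.514, 0.036, 0.064]
ee_rot: [-1.572, -0.042, 0.051]
contact_force: [-1.1, -0.3, 0.2]
width: 0.0705
```

```bash
python3 st.py; python3 - <<'E'
from m import *
for n in('top','side'):
    c=snap(n); s=c['pixels']
    s=s[140:300,190:350] if n=='top' else s[120:280,175:335]
    cv2.imwrite(f'pics/{n}1.png',cv2.resize(s,None,fx=3.7,fy=3.7,interpolation=cv2.INTER_CUBIC)[:,:,::-1])
E
```

```text
t 2.1833 pos [0.514 0.036 0.064] jig -0.0196 -0.0251 yaw 3.4 tilt [-0.006 -1.    -0.002] F [-1.1 -0.3  0.2] T [0.06 0.07 0.02] w 0.0705 q7 1.68 [-0.55  0.4   0.43  2.11 -0.25  0.69  1.68]
```

View pics/side1.png

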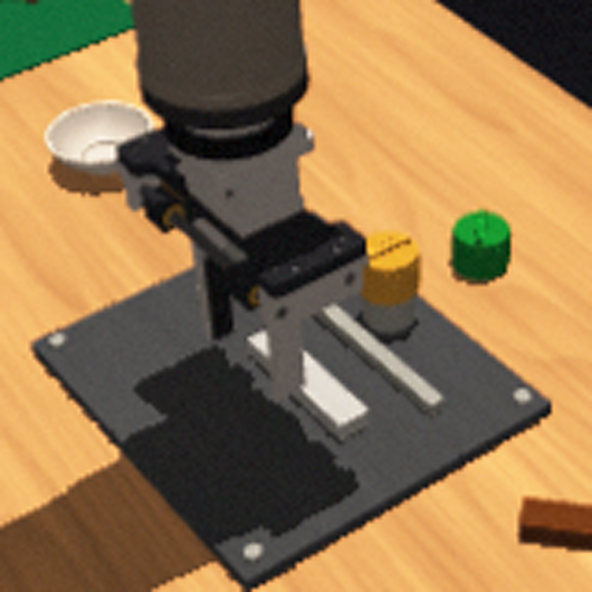

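View pics/top1.png

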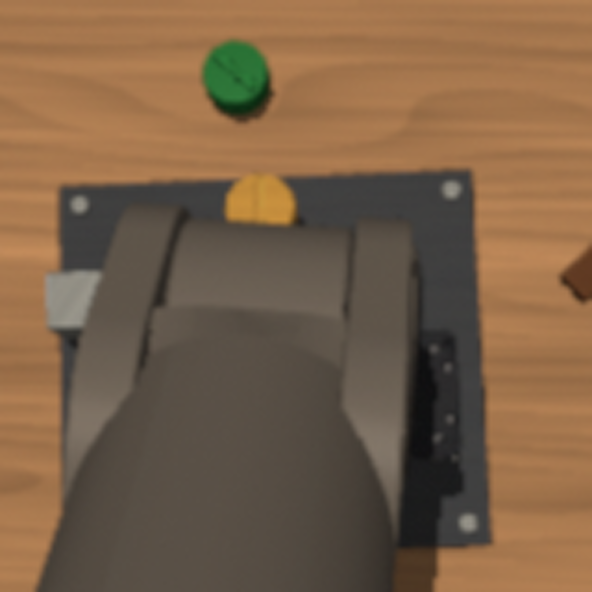

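```bash
python3 - <<'E'
from m import *
c=load('side'); s=env.read_state(); M=R.from_rotvec(s['ee_rot']).as_matrix()
for x in(-8,8):
  for z in(-35,-47.5):
    p=s['position']+M@np.array([x,11,z])/1000
    print(x,z,p.round(4),((proj(c,p)-[175,120])*3.7).round(1))
t=c['pixels'][190:250,215:285]
cv2.imwrite('pics/side1z.png',cv2.resize(t,None,fx=9,fy=9,interpolation=cv2.INTER_CUBIC)[:,:,::-1])
E
```

```text
-8 -35 [0.5103 0.0009 0.0567] [274.4 395.8]
-8 -47.5 [ 0.511  -0.0116  0.0567] [285.4 406.4]
8 -35 [0.5263 0.0018 0.0567] [294.8 385.1]
8 -47.5 [ 0.527  -0.0107  0.0567] [306.  395.5]
```

View pics/side1z.png

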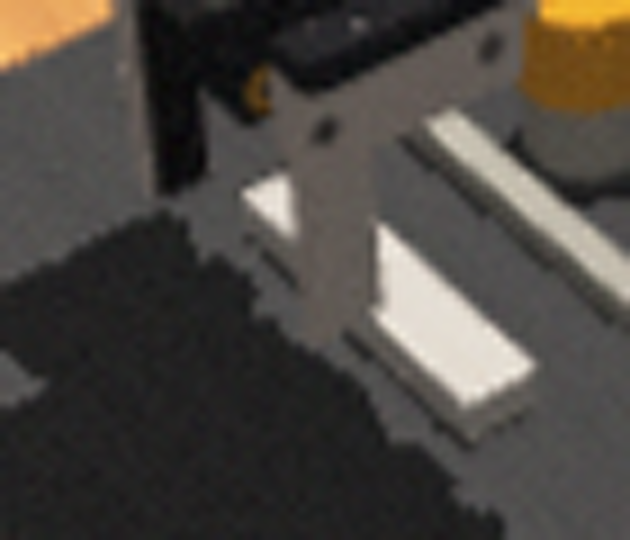

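```bash
sed -i 's/O=np.array(\[.532,.0623\])/O=np.array([.5315,.0600])/' st.py; python3 st.py
```

```text
t 2.2833 pos [0.5162 0.0363 0.0677] jig -0.0167 -0.0228 yaw 3.38 tilt [-0.001 -1.    -0.001] F [-0.4  0.1  1. ] T [0.   0.02 0.02] w 0.0703 q7 1.68 [-0.55  0.39  0.43  2.1  -0.25  0.69  1.68]
```

Request:
play_rows:
  plan:
    - [0,0,0,0,14,-2,0.25]
    - [0,0,0,0,14,-2,0.25]
    - [0,0,0,0,10,-1,0.25]
    - [0,0,0,0,0,0,0.25]
    - [0,0,0,0,0,0,0.25]

```text
clock: 2.7
position: [0.5171, 0.0316, 0.0304]
ee_rot: [-1.57, -0.047, 0.046]
contact_force: [-0.9, -0.2, 0.5]
width: 0.0703
```

```bash
python3 st.py
```

```text
t 2.7 pos [0.5171 0.0316 0.0304] jig -0.0161 -0.0274 yaw 3.39 tilt [ 0. -1.  0.] F [-0.9 -0.2  0.5] T [ 0.05 -0.01  0.03] w 0.0703 q7 1.72 [-0.5   0.46  0.39  2.12 -0.3   0.62  1.72]
```

Request:
play_rows:
  plan:
    - [0,0,0,7,3,0,0.25]
    - [0,0,0,6,0,0,0.25]
    - [0,0,0,6,0,0,0.25]
    - [0,0,0,6,0,0,0.25]
    - [0,0,0,6,0,0,0.25]

```text
clock: 3.12
position: [0.5482, 0.0335, 0.0268]
ee_rot: [-1.57, -0.046, 0.047]
contact_force: [-3.2, -0.6, 2.6]
width: 0.0705
```

Request:
play_rows:
  plan:
    - [0,0,0,5,0,0,0.25]
    - [0,0,0,5,0,0,0.25]
    - [0,0,0,4,0,0,0.25]
    - [0,0,0,2,0,0,0.25]
    - [0,0,0,0,0,0,0.25]

```text
clock: 3.53
position: [0.5643, 0.0344, 0.0266]
ee_rot: [-1.57, -0.047, 0.046]
contact_force: [-0.4, -0.0, -0.4]
width: 0.0707
```

```bash
python3 st.py; python3 - <<'E'
from m import *
for n in('side',):
    c=snap(n); s=c['pixels']
    s=s[170:250,205:315]
    cv2.imwrite(f'pics/{n}2.png',cv2.resize(s,None,fx=7,fy=7,interpolation=cv2.INTER_CUBIC)[:,:,::-1])
E
```

```text
t 3.5333 pos [0.5643 0.0344 0.0266] jig 0.0312 -0.0275 yaw 3.4 tilt [ 0.001 -1.    -0.   ] F [-0.4 -0.  -0.4] T [ 0.03  0.03 -0.  ] w 0.0707 q7 1.74 [-0.48  0.52  0.38  2.02 -0.31  0.66  1.74]
```

View pics/side2.png

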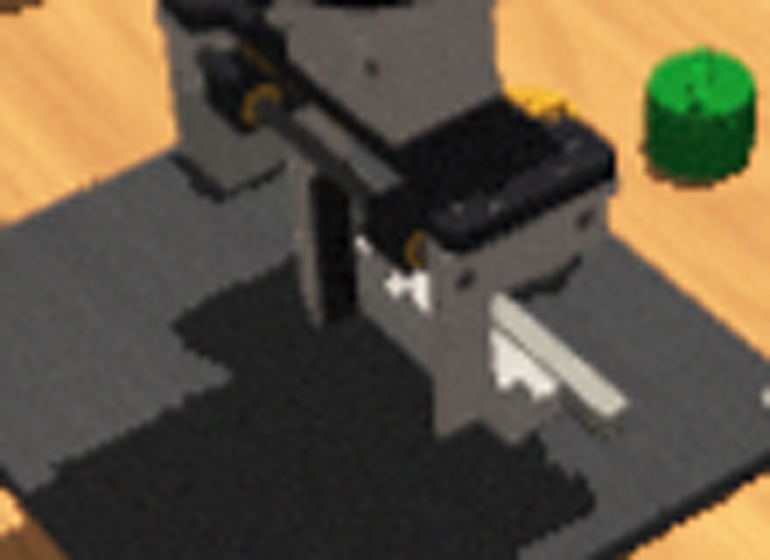

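Request:
play_rows:
  plan:
    - [0,0,0,3,0,0,0.25]
    - [0,0,0,2,0,0,0.25]
    - [0,0,0,1,0,0,0.25]
    - [0,0,0,0,0,0,0.25]

```text
clock: 3.92
position: [0.5687, 0.0347, 0.0264]
ee_rot: [-1.57, -0.045, 0.048]
contact_force: [-6.9, 0.2, 4.7]
width: 0.0703
```

Request:
play_rows:
  plan:
    - [0,0,0,1,0,0,0.25]
    - [0,0,0,1,0,0,0.25]
    - [0,0,0,0,0,0,0.25]

```text
clock: 4.17
position: [0.5688, 0.0347, 0.0262]
ee_rot: [-1.57, -0.042, 0.051]
contact_force: [-16.6, 0.3, 13.9]
width: 0.0704
```

```bash
python3 st.py
```

```text
t 4.1667 pos [0.5688 0.0347 0.0262] jig 0.0357 -0.0275 yaw 3.39 tilt [-0.006 -1.     0.   ] F [-16.6   0.3  13.9] T [-0.15  4.01 -0.07] w 0.0704 q7 1.74 [-0.47  0.53  0.38  2.   -0.31  0.67  1.74]
```

Request:
play_rows:
  plan:
    - [0,0,0,-8,0,0,0.25]
    - [0,0,0,-4,-20,0,0.25]
    - [0,0,0,0,-20,-20,0.6]
    - [0,0,0,10,0,-30,1]
    - [0,0,0,19,0,-32,1]

```text
clock: 4.58
position: [0.5936, -0.0456, 0.0681]
ee_rot: [-1.569, -0.05, 0.047]
contact_force: [1.1, -0.4, -0.3]
width: 0.0539
```

Request:
play_rows:
  plan:
    - [0,0,0,0,0,0,1]
    - [0,0,0,0,0,0,1]
    - [0,0,0,0,0,0,1]

```text
clock: 4.83
position: [0.5934, -0.0459, 0.0665]
ee_rot: [-1.57, -0.046, 0.046]
contact_force: [0.4, -0.3, -0.1]
width: 0.0341
```

```bash
sed -i 's/O=np.array(.*/O=np.array([.5292,.0599])/' st.py; python3 st.py; python3 - <<'E'
from m import *
c=snap('side'); s=c['pixels'][150:270,185:325]
cv2.imwrite(f'pics/side3.png',cv2.resize(s,None,fx=5,fy=5,interpolation=cv2.INTER_CUBIC)[:,:,::-1])
c=snap('top'); s=c['pixels'][170:290,190:330]
cv2.imwrite(f'pics/top3.png',cv2.resize(s,None,fx=5,fy=5,interpolation=cv2.INTER_CUBIC)[:,:,::-1])
E
```

```text
Traceback (most recent call last):
  File "st.py", line 7, in <module>
    if __name__=='__main__': rep()
                             ~~~^^
  File "st.py", line 4, in rep
    s=env.read_state(); M=R.from_rotvec(s['ee_rot']).as_matrix(); a=np.radians(YAW); X=np.array([np.cos(a),np.sin(a)]);Y=np.array([-X[1],X[0]])
                                                                               ^^^
NameError: name 'YAW' is not defined
```

View pics/side3.png

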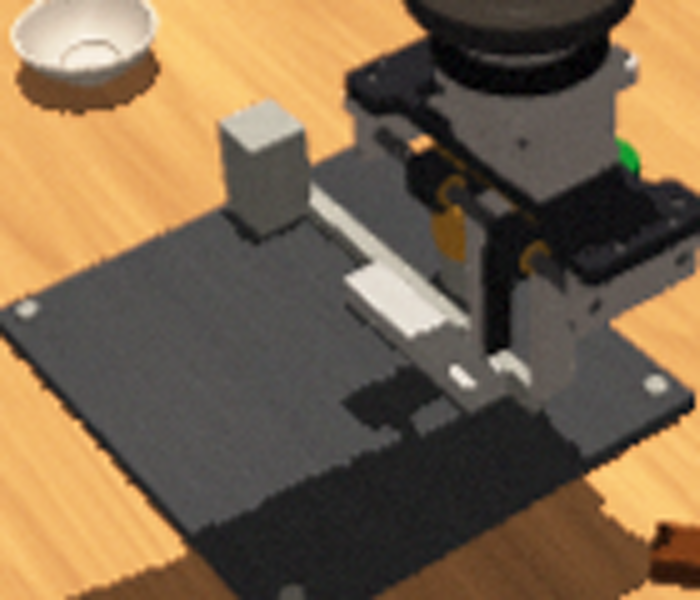

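View pics/top3.png

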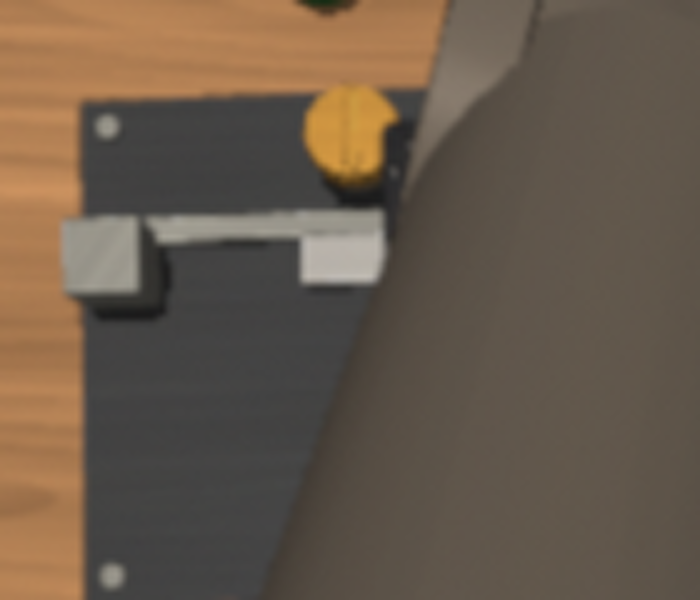

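```bash
sed -i 's/^O=.*/O=np.array([.5292,.0599]);YAW=3.42/' st.py; python3 st.py
```

```text
t 4.9333 pos [ 0.5931 -0.0449  0.0665] jig 0.0576 -0.1084 yaw 3.47 tilt [-0. -1.  0.] F [-0.5  0.2  1.2] T [ 0.07 -0.    0.02] w 0.0263 q7 1.86 [-0.36  0.5   0.42  1.93 -0.29  0.77  1.86]
```

Request:
play_rows:
  plan:
    - [0,0,0,0,0,-3,1]
    - [0,0,0,0,10,0,1]
    - [0,0,0,0,15,0,1]
    - [0,0,0,0,13,0,1]
    - [0,0,0,0,0,0,1]

```text
clock: 5.35
position: [0.5919, -0.0485, 0.0258]
ee_rot: [-1.57, -0.044, 0.05]
contact_force: [-0.7, 0.1, 0.2]
width: 0.0006
```

```bash
python3 st.py
```

```text
t 5.35 pos [ 0.5919 -0.0485  0.0258] jig 0.0561 -0.112 yaw 3.44 tilt [-0.004 -1.    -0.   ] F [-0.7  0.1  0.2] T [ 0.03  0.07 -0.01] w 0.0006 q7 1.89 [-0.32  0.56  0.39  1.95 -0.32  0.7   1.89]
```

Request:
play_rows:
  plan:
    - [0,0,0,0,0,7,1]
    - [0,0,0,0,0,9,1]
    - [0,0,0,0,0,9,1]
    - [0,0,0,0,0,9,1]
    - [0,0,0,0,0,9,1]

```text
clock: 5.77
position: [0.5913, -0.0046, 0.029]
ee_rot: [-1.57, -0.048, 0.047]
contact_force: [-0.1, -2.1, 0.0]
width: 0.001
```

Request:
play_rows:
  plan:
    - [0,0,0,0,0,9,1]
    - [0,0,0,0,0,8,1]
    - [0,0,0,0,0,7,1]
    - [0,0,0,0,0,6,1]
    - [0,0,0,0,0,4,1]

```text
clock: 6.18
position: [0.5892, 0.0286, 0.0288]
ee_rot: [-1.57, -0.047, 0.047]
contact_force: [0.2, -3.3, 2.6]
width: 0.0005
```

```bash
python3 st.py
```

```text
t 6.1833 pos [0.5892 0.0286 0.0288] jig 0.058 -0.0348 yaw 3.42 tilt [ 0. -1. -0.] F [ 0.2 -3.3  2.6] T [-0.89 -0.06 -0.08] w 0.0005 q7 1.76 [-0.46  0.55  0.39  1.96 -0.32  0.69  1.76]
```

Request:
play_rows:
  plan:
    - [0,0,0,0,0,4,1]
    - [0,0,0,0,0,3,1]
    - [0,0,0,0,0,1,1]
    - [0,0,0,0,0,1,1]
    - [0,0,0,0,0,0,1]

```text
clock: 6.6
position: [0.5885, 0.0369, 0.0286]
ee_rot: [-1.57, -0.046, 0.047]
contact_force: [0.3, -1.8, 1.4]
width: 0.0003
```

Request:
play_rows:
  plan:
    - [0,0,0,0,0,1,1]
    - [0,0,0,0,0,1,1]
    - [0,0,0,0,0,0,1]

```text
clock: 6.85
position: [0.5884, 0.039, 0.0286]
ee_rot: [-1.57, -0.046, 0.047]
contact_force: [-0.4, -2.5, 1.7]
width: 0.0002
```

Request:
play_rows:
  plan:
    - [0,0,0,0,0,1,1]
    - [0,0,0,0,0,1,1]
    - [0,0,0,0,0,0,1]

```text
clock: 7.1
position: [0.5883, 0.0404, 0.0286]
ee_rot: [-1.571, -0.046, 0.046]
contact_force: [0.9, -6.0, 1.1]
width: 0.0008
```

```bash
python3 st.py
```

```text
t 7.1 pos [0.5883 0.0404 0.0286] jig 0.0578 -0.023 yaw 3.39 tilt [-0.    -1.    -0.001] F [ 0.9 -6.   1.1] T [-1.3  -0.07 -0.04] w 0.0008 q7 1.74 [-0.48  0.55  0.39  1.96 -0.32  0.69  1.74]
```

Request:
play_rows:
  plan:
    - [0,0,0,0,0,1,1]
    - [0,0,0,0,0,1,1]
    - [0,0,0,0,0,0,1]

```text
clock: 7.35
position: [0.5882, 0.0407, 0.0286]
ee_rot: [-1.573, -0.046, 0.045]
contact_force: [1.4, -12.8, 2.1]
width: 0.0001
```

```bash
python3 st.py
```

```text
t 7.35 pos [0.5882 0.0407 0.0286] jig 0.0578 -0.0227 yaw 3.32 tilt [ 0.    -1.    -0.002] F [  1.4 -12.8   2.1] T [-3.25 -0.24 -0.01] w 0.0001 q7 1.73 [-0.48  0.55  0.39  1.96 -0.32  0.69  1.73]
```

Request:
play_rows:
  plan:
    - [0,0,0,0,0,-6,1]
    - [0,0,0,0,-20,-4,1]
    - [0,0,0,-10,-25,0,0.5]
    - [0,0,0,-14,0,30,0.25]
    - [0,0,0,-14,0,35,0.25]

```text
clock: 7.77
position: [0.5475, 0.0943, 0.0749]
ee_rot: [-1.57, -0.045, 0.041]
contact_force: [0.4, 1.3, -0.1]
width: 0.0174
```

Request:
play_rows:
  plan:
    - [0,0,0,0,0,10,0.25]
    - [0,0,0,0,0,0,0.25]
    - [0,0,0,0,0,0,0.25]
    - [0,0,0,0,0,0,0.25]

```text
clock: 8.1
position: [0.5466, 0.1048, 0.0736]
ee_rot: [-1.571, -0.046, 0.046]
contact_force: [-0.7, -0.0, -0.4]
width: 0.0438
```

```bash
python3 st.py; python3 - <<'E'
from m import *
c=snap('side'); s=c['pixels'][150:270,185:325]
cv2.imwrite(f'pics/side4.png',cv2.resize(s,None,fx=5,fy=5,interpolation=cv2.INTER_CUBIC)[:,:,::-1])
E
```

```text
t 8.1 pos [0.5466 0.1048 0.0736] jig 0.02 0.0438 yaw 3.38 tilt [-0. -1. -0.] F [-0.7 -0.  -0.4] T [-0.01  0.03 -0.  ] w 0.0438 q7 1.57 [-0.65  0.44  0.43  2.01 -0.26  0.74  1.57]
```

View pics/side4.png

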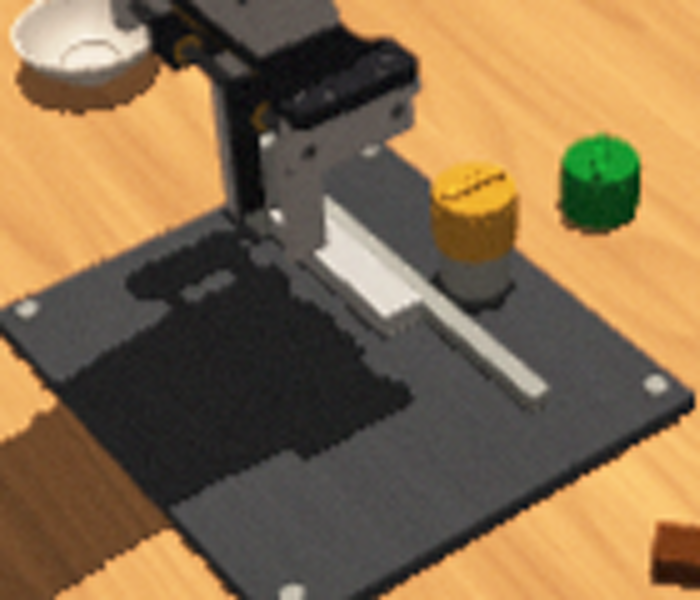

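Request:
play_rows:
  plan:
    - [0,0,0,0,15,-4,0.25]
    - [0,0,0,0,20,0,0.25]
    - [0,0,0,0,11,0,0.25]
    - [0,0,0,5,0,0,0.25]
    - [0,0,0,6,0,0,0.25]

```text
clock: 8.57
position: [0.5577, 0.1014, 0.0274]
ee_rot: [-1.571, -0.045, 0.047]
contact_force: [-0.1, 0.1, 0.5]
width: 0.0707
```

Request:
play_rows:
  plan:
    - [0,0,0,4,0,0,0.25]
    - [0,0,0,1,0,0,0.25]
    - [0,0,0,1,0,0,0.25]
    - [0,0,0,0,0,0,0.25]

```text
clock: 8.9
position: [0.564, 0.1026, 0.0281]
ee_rot: [-1.57, -0.047, 0.046]
contact_force: [-0.6, -0.1, -0.1]
width: 0.0704
```

```bash
python3 st.py
```

```text
t 8.9 pos [0.564  0.1026 0.0281] jig 0.0373 0.0406 yaw 3.41 tilt [ 0.001 -1.     0.   ] F [-0.6 -0.1 -0.1] T [ 0.   -0.02 -0.04] w 0.0704 q7 1.62 [-0.6   0.53  0.39  2.   -0.31  0.67  1.62]
```

Request:
play_rows:
  plan:
    - [0,0,0,1,0,0,0.25]
    - [0,0,0,1,0,0,0.25]
    - [0,0,0,1,0,0,0.25]
    - [0,0,0,0,0,0,0.25]

```text
clock: 9.23
position: [0.5647, 0.1027, 0.0275]
ee_rot: [-1.57, -0.044, 0.05]
contact_force: [-10.6, -0.2, 9.0]
width: 0.0704
```

```bash
python3 st.py
```

```text
t 9.2333 pos [0.5647 0.1027 0.0275] jig 0.038 0.0406 yaw 3.41 tilt [-0.004 -1.     0.   ] F [-10.6  -0.2   9. ] T [-0.07  2.48 -0.06] w 0.0704 q7 1.62 [-0.59  0.53  0.39  1.99 -0.31  0.68  1.62]
```

Request:
play_rows:
  plan:
    - [0,0,0,-8,0,0,0.25]
    - [0,0,0,0,-30,0,0.3]
    - [0,0,0,0,-35,0,0.32]
    - [0,0,0,20,-25,-10,0.32]
    - [0,0,0,30,0,-15,0.32]

```text
clock: 9.65
position: [0.6112, 0.082, 0.123]
ee_rot: [-1.567, -0.053, 0.044]
contact_force: [2.2, 0.5, 0.7]
width: 0.0635
```

Request:
play_rows:
  plan:
    - [0,7,0,30,0,-15,0.32]
    - [0,7,0,0,0,0,0.32]
    - [0,7,0,0,0,0,0.32]
    - [0,7,0,0,0,0,0.32]
    - [0,7,0,0,0,0,0.32]

```text
clock: 10.07
position: [0.6407, 0.0669, 0.1176]
ee_rot: [-1.526, 0.437, -0.437]
contact_force: [-0.0, -1.0, -0.8]
width: 0.0641
```

Request:
play_rows:
  plan:
    - [0,7,0,0,0,0,0.32]
    - [0,7,0,0,0,0,0.32]
    - [0,7,0,0,0,0,0.32]
    - [0,7,0,0,0,0,0.32]
    - [0,7,0,0,0,0,0.32]

```text
clock: 10.48
position: [0.6406, 0.0672, 0.1177]
ee_rot: [-1.373, 0.908, -0.908]
contact_force: [-0.4, 0.1, -0.2]
width: 0.064
```

Request:
play_rows:
  plan:
    - [0,7,0,0,0,0,0.32]
    - [0,7,0,0,0,0,0.32]
    - [0,6,0,0,0,0,0.32]
    - [0,0,0,0,0,0,0.32]

```text
clock: 10.82
position: [0.6406, 0.0673, 0.1174]
ee_rot: [-1.235, 1.169, -1.169]
contact_force: [0.3, 0.1, -0.0]
width: 0.0638
```

```bash
python3 st.py; python3 - <<'E'
from m import *
c=snap('side'); s=c['pixels'][130:260,200:340]
cv2.imwrite(f'pics/side5.png',cv2.resize(s,None,fx=4.6,fy=4.6,interpolation=cv2.INTER_CUBIC)[:,:,::-1])
E
```

```text
t 10.8167 pos [0.6406 0.0673 0.1174] jig 0.1116 0.0007 yaw -86.89 tilt [ 0. -1. -0.] F [ 0.3  0.1 -0. ] T [-0.07  0.02  0.07] w 0.0638 q7 0.34 [-0.8   0.63  0.85  1.8  -0.56  0.97  0.34]
```

View pics/side5.png

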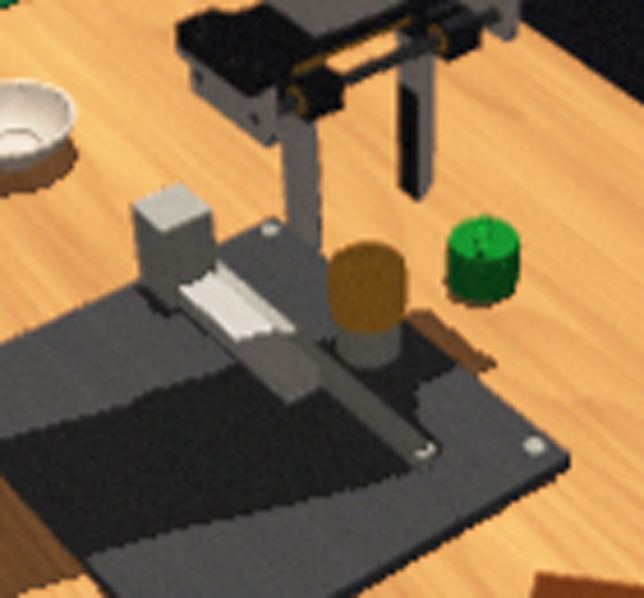

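Request:
play_rows:
  plan:
    - [0,0,0,0,15,0,0.32]
    - [0,0,0,0,15,0,0.32]
    - [0,0,0,0,15,0,0.32]
    - [0,0,0,0,14,0,0.32]
    - [0,0,0,0,0,0,0.32]

```text
clock: 11.28
position: [0.639, 0.0668, 0.055]
ee_rot: [-1.241, 1.167, -1.163]
contact_force: [0.1, -0.3, -0.9]
width: 0.064
```

Request:
play_rows:
  plan:
    - [0,0,0,0,0,0,0.5]
    - [0,0,0,0,0,0,0.65]
    - [0,0,0,0,0,0,0.65]
    - [0,0,0,0,0,0,0.65]
    - [0,0,0,0,0,0,0.65]

```text
clock: 11.7
position: [0.6417, 0.067, 0.0594]
ee_rot: [-1.235, 1.164, -1.166]
contact_force: [3.1, -0.7, 2.7]
width: 0.0432
```

```bash
python3 st.py; python3 - <<'E'
from m import *
c=snap('side'); s=c['pixels'][130:260,200:340]
cv2.imwrite(f'pics/side6.png',cv2.resize(s,None,fx=4.6,fy=4.6,interpolation=cv2.INTER_CUBIC)[:,:,::-1])
E
```

```text
t 11.7 pos [0.6417 0.067  0.0594] jig 0.1127 0.0004 yaw -86.59 tilt [ 0.    -1.     0.002] F [ 3.1 -0.7  2.7] T [-0.29 -0.69 -0.04] w 0.0432 q7 0.39 [-0.75  0.69  0.78  1.83 -0.62  0.88  0.39]
```

View pics/side6.png

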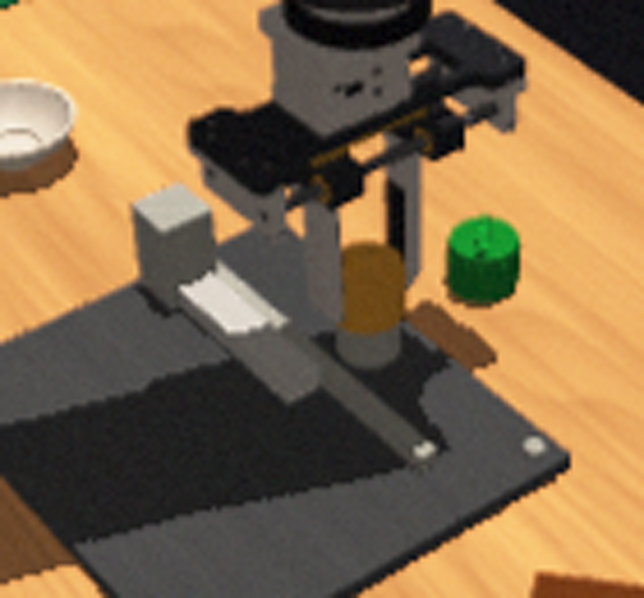

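Request:
play_rows:
  plan:
    - [0,3,0,0,0,0,0.65]
    - [0,3,0,0,0,0,0.65]
    - [0,0,0,0,0,0,0.65]

```text
clock: 12.0
position: [0.6418, 0.0673, 0.0593]
ee_rot: [-1.185, 1.243, -1.245]
contact_force: [3.9, 0.8, 5.7]
width: 0.043
```

```bash
python3 st.py
```

```text
t 12.0 pos [0.6418 0.0673 0.0593] jig 0.1129 0.0006 yaw -92.73 tilt [-0.    -1.     0.002] F [3.9 0.8 5.7] T [ 0.22 -1.01  0.04] w 0.043 q7 0.3 [-0.77  0.7   0.81  1.83 -0.65  0.89  0.3 ]
```

Request:
play_rows:
  plan:
    - [0,3,0,0,0,0,0.65]
    - [0,3,0,0,0,0,0.65]
    - [0,0,0,0,0,0,0.65]

```text
clock: 12.25
position: [0.642, 0.0677, 0.0593]
ee_rot: [-1.133, 1.318, -1.32]
contact_force: [5.3, 2.9, 5.1]
width: 0.0427
```

```bash
python3 st.py
```

```text
t 12.25 pos [0.642  0.0677 0.0593] jig 0.113 0.001 yaw -98.61 tilt [-0.001 -1.     0.002] F [5.3 2.9 5.1] T [ 0.37 -1.24  0.55] w 0.0427 q7 0.22 [-0.79  0.72  0.84  1.83 -0.67  0.9   0.22]
```

Request:
play_rows:
  plan:
    - [0,-4,0,0,0,0,0.65]
    - [0,-4,0,0,0,0,0.65]
    - [0,-4,0,0,0,0,0.65]
    - [0,0,0,0,0,0,0.65]

```text
clock: 12.58
position: [0.6417, 0.0671, 0.0593]
ee_rot: [-1.238, 1.16, -1.162]
contact_force: [4.7, -0.3, 4.3]
width: 0.0427
```

```bash
python3 st.py
```

```text
t 12.5833 pos [0.6417 0.0671 0.0593] jig 0.1127 0.0005 yaw -86.29 tilt [-0.    -1.     0.002] F [ 4.7 -0.3  4.3] T [-0.03 -1.12  0.07] w 0.0427 q7 0.39 [-0.75  0.69  0.78  1.83 -0.62  0.88  0.39]
```

Request:
play_rows:
  plan:
    - [0,-4,0,0,0,0,0.65]
    - [0,-4,0,0,0,0,0.65]
    - [0,0,0,0,0,0,0.65]

```text
clock: 12.83
position: [0.6414, 0.067, 0.0593]
ee_rot: [-1.297, 1.058, -1.059]
contact_force: [4.1, -0.4, 6.0]
width: 0.0429
```

```bash
python3 st.py
```

```text
t 12.8333 pos [0.6414 0.067  0.0593] jig 0.1125 0.0004 yaw -78.4 tilt [-0.    -1.     0.001] F [ 4.1 -0.4  6. ] T [-0.19 -0.84  0.05] w 0.0429 q7 0.5 [-0.73  0.68  0.75  1.83 -0.59  0.87  0.5 ]
```

Request:
play_rows:
  plan:
    - [0,-4,0,0,0,0,0.65]
    - [0,-4,0,0,0,0,0.65]
    - [0,-4,0,0,0,0,0.65]
    - [0,0,0,0,0,0,0.65]

```text
clock: 13.17
position: [0.6412, 0.0669, 0.0593]
ee_rot: [-1.375, 0.901, -0.902]
contact_force: [1.6, -0.3, 7.4]
width: 0.0427
```

```bash
python3 st.py
```

```text
t 13.1667 pos [0.6412 0.0669 0.0593] jig 0.1123 0.0003 yaw -66.47 tilt [-0.    -1.     0.001] F [ 1.6 -0.3  7.4] T [-0.14 -0.5   0.11] w 0.0427 q7 0.67 [-0.7   0.66  0.69  1.83 -0.54  0.86  0.67]
```

Request:
play_rows:
  plan:
    - [0,-5,0,0,-0.5,0,0.65]
    - [0,-5,0,0,0,0,0.65]
    - [0,-5,0,0,0,0,0.65]
    - [0,-5,0,0,0,0,0.65]
    - [0,0,0,0,0,0,0.65]

```text
clock: 13.58
position: [0.6407, 0.0669, 0.0593]
ee_rot: [-1.476, 0.634, -0.633]
contact_force: [0.5, 0.4, 5.0]
width: 0.0425
```

```bash
python3 st.py
```

```text
t 13.5833 pos [0.6407 0.0669 0.0593] jig 0.1117 0.0003 yaw -46.46 tilt [-0. -1.  0.] F [0.5 0.4 5. ] T [-0.14 -0.23  0.04] w 0.0425 q7 0.96 [-0.64  0.63  0.61  1.83 -0.47  0.84  0.96]
```

Request:
play_rows:
  plan:
    - [0,-5,0,0,-0.5,0,0.65]
    - [0,-5,0,0,0,0,0.65]
    - [0,-5,0,0,0,0,0.65]
    - [0,-5,0,0,0,0,0.65]
    - [0,0,0,0,0,0,0.65]

```text
clock: 14.0
position: [0.6404, 0.0668, 0.0594]
ee_rot: [-1.54, 0.365, -0.363]
contact_force: [2.4, -0.5, 0.5]
width: 0.0429
```

```bash
python3 st.py
```

```text
t 14.0 pos [0.6404 0.0668 0.0594] jig 0.1114 0.0003 yaw -26.59 tilt [-0.001 -1.    -0.   ] F [ 2.4 -0.5  0.5] T [-0.1  -0.23  0.02] w 0.0429 q7 1.24 [-0.58  0.6   0.52  1.82 -0.39  0.82  1.24]
```

Request:
play_rows:
  plan:
    - [0,-5,0,0,0,0,0.65]
    - [0,-5,0,0,0,0,0.65]
    - [0,-5,0,0,0,0,0.65]
    - [0,-4,0,0,0,0,0.65]
    - [0,0,0,0,0,0,0.65]

```text
clock: 14.42
position: [0.6404, 0.0667, 0.0594]
ee_rot: [-1.568, 0.107, -0.105]
contact_force: [1.0, -1.0, 0.0]
width: 0.0429
```

```bash
python3 st.py
```

```text
t 14.4167 pos [0.6404 0.0667 0.0594] jig 0.1114 0.0001 yaw -7.74 tilt [-0.001 -1.    -0.   ] F [ 1. -1.  0.] T [-0.37 -0.22 -0.02] w 0.0429 q7 1.51 [-0.52  0.58  0.43  1.82 -0.32  0.81  1.51]
```

Request:
play_rows:
  plan:
    - [0,-4,0,0,0,0,0.65]
    - [0,-3,0,0,0,0,0.65]
    - [0,0,0,0,-2,0,0.65]
    - [0,0,0,0,-2,0,0.65]
    - [0,0,0,0,-1,0,0.65]

```text
clock: 14.83
position: [0.6406, 0.0671, 0.0647]
ee_rot: [-1.571, 0.012, -0.011]
contact_force: [0.3, -0.2, -1.4]
width: 0.0428
```

```bash
python3 st.py
```

```text
t 14.8333 pos [0.6406 0.0671 0.0647] jig 0.1116 0.0005 yaw -0.87 tilt [-0.001 -1.    -0.   ] F [ 0.3 -0.2 -1.4] T [-0.22 -0.14  0.06] w 0.0428 q7 1.61 [-0.5   0.57  0.4   1.81 -0.3   0.82  1.61]
```

Free (−1.4 N is about the cap's weight; risen 5 mm, past the 2 mm of play). Lifting on.

Request:
play_rows:
  plan:
    - [0,0,0,0,-4,0,0.65]
    - [0,0,0,0,-6,0,0.65]
    - [0,0,0,0,-8,0,0.65]
    - [0,0,0,0,-10,0,0.65]
    - [0,0,0,0,-12,0,0.65]

```text
clock: 15.25
position: [0.6406, 0.0672, 0.1056]
ee_rot: [-1.571, 0.009, -0.008]
contact_force: [-0.5, -0.2, -1.5]
width: 0.0428
```

Request:
play_rows:
  plan:
    - [0,0,0,0,-14,0,0.65]
    - [0,0,0,0,-14,0,0.65]
    - [0,0,0,0,-14,0,0.65]
    - [0,0,0,0,-8,0,0.65]
    - [0,0,0,0,-2,0,0.65]

```text
clock: 15.67
position: [0.6417, 0.0671, 0.1591]
ee_rot: [-1.57, 0.006, -0.01]
contact_force: [0.9, 0.9, -1.0]
width: 0.0425
```

Request:
play_rows:
  plan:
    - [0,0,0,0,0,0,0.65]
    - [0,0,0,0,0,0,0.65]
    - [0,0,0,0,0,0,0.65]
    - [0,0,0,0,0,0,0.65]

```text
clock: 16.0
position: [0.6405, 0.067, 0.1559]
ee_rot: [-1.571, 0.009, -0.007]
contact_force: [-0.3, -0.7, -0.6]
width: 0.0428
```

```bash
python3 st.py; python3 - <<'E'
from m import *
c=snap('side'); s=c['pixels'][80:260,180:360]
cv2.imwrite(f'pics/side7.png',cv2.resize(s,None,fx=3.3,fy=3.3,interpolation=cv2.INTER_CUBIC)[:,:,::-1])
c=snap('top','top7')
E
```

```text
t 16.0 pos [0.6405 0.067  0.1559] jig 0.1115 0.0004 yaw -0.6 tilt [-0.001 -1.    -0.   ] F [-0.3 -0.7 -0.6] T [0.04 0.05 0.02] w 0.0428 q7 1.56 [-0.54  0.46  0.45  1.76 -0.24  0.98  1.56]
```

View pics/side7.png

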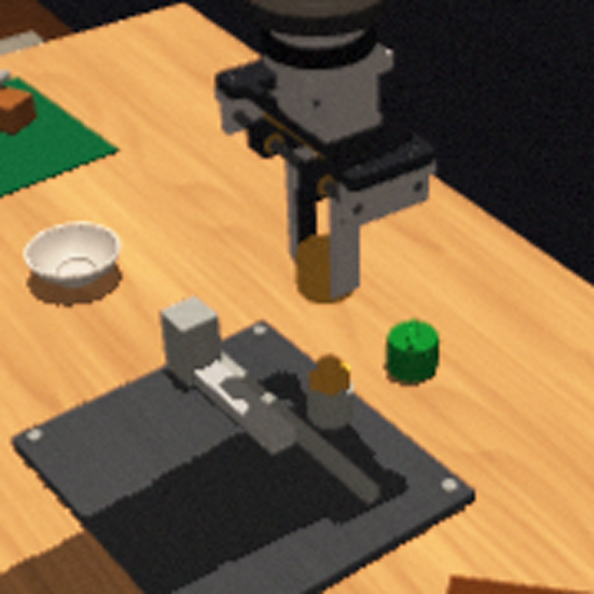

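View pics/top7.png

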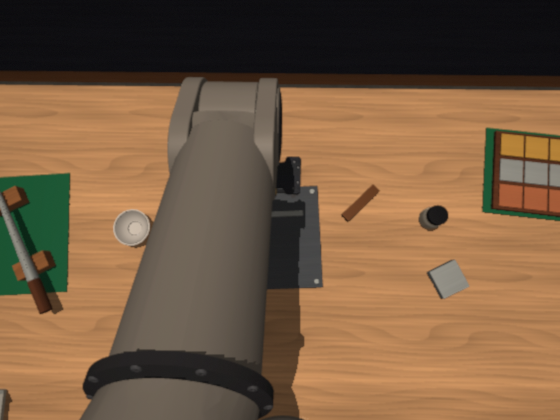

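```bash
python3 - <<'E'
from m import *
from st import O,YAW
c=load('side'); s=c['pixels'][165:225,220:300]
a=np.radians(YAW);X=np.array([np.cos(a),np.sin(a)]);Y=np.array([-X[1],X[0]])
for x,y in((46,100),(46,-10),(70,-10),(70,100)):
    p=O+X*x/1000+Y*y/1000; print(x,y,((proj(c,[*p,.028])-[220,165])*9).round())
cv2.imwrite('pics/side8.png',cv2.convertScaleAbs(cv2.resize(s,None,fx=9,fy=9,interpolation=cv2.INTER_CUBIC)[:,:,::-1],alpha=1.6))
E
```

```text
46 100 [161. 246.]
46 -10 [373. 436.]
70 -10 [440. 401.]
70 100 [227. 215.]
```

View pics/side8.png

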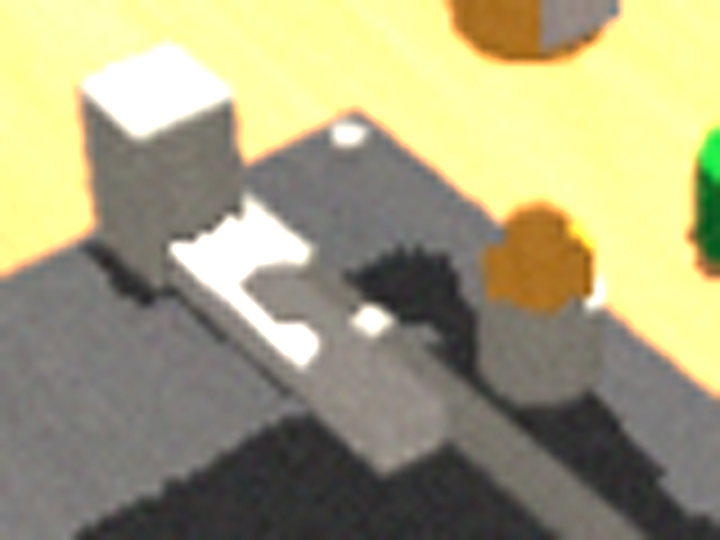

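```bash
python3 - <<'E'
from h import *
print(env.close_job()); print(env.read_state()['width'])
E
```

```text
the job is handed in; nothing more can be done
None
the job is handed in; nothing more can be done
```

I finished the job and handed it in at about 16 s: the bar is home in the corner of the jig and the brass cap is off the post, held upright in the gripper.

- **Bar:** I pushed it flush to the fence, then to the end stop (about 13 N), then pressed it against the fence again (about 11 N). It stopped within about 0.3 mm of the expected end-stop position. For the fence I had first shifted my jig estimate about 2.3 mm in x to match where the bar stopped. The second press then stopped at the same place.
- **Cap:** Clockwise from above met a stop within about 12° (0.55 N·m). Counter-clockwise turned freely at about 0.1 N·m or less, so I turned it about 86° that way. It lifted off with only about its own weight on the wrist.

**Last checks:**
- The gripper was about 96 mm above the height at which it had gripped the seated cap, 42.8 mm open on the cap, with no measurable tilt.
- The last side view showed no gap between the bar and the fence or the end stop, though the gripper's shadow covered part of the bar.
- The dish, block, jar, green cap and brown bar had not been moved.

**Disagreement:** The two camera views differed by about 5 mm in y for the jig's position. I used the top view, and the contact with the end stop agreed with it.

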